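# Lock a quarter-turn stop post into a spring fixture

## Robot

A 6-joint arm with a two-finger parallel gripper is mounted at the origin on a cart in front of the work surface, level with it; the furniture and walls round the work are solid. World frame = base frame: x ahead of the robot, y to its left, z up, the work surface at z = 0. Lengths are in m, angles in rad, forces in N, time in s.
With the tool pointing down it reaches from about 0.25 to 0.8 m from the base axis. Payload 3.9 kg.
Tool frame: the origin (TCP) lies between the finger pads; the fingertips stand 17 mm ahead of it and the grasp point (between the pads) lies 2 mm behind it; z points along the fingers, y is the direction in which the jaws open and shut (so a half turn about z gives the same grasp; the last joint's range is limited). The gripper opens to 85 mm and grips with 20 to 120 N. Pads are 22 mm wide; open, the fingers measure 114 mm over their backs; the gripper's body (76 mm by 85 mm) begins 54 mm behind the grasp point. The pads swing forward as they close: fully open they stand 13 mm farther back than shut.
Start: joints at [1.153, 0.26, -0.138, 1.173, 0, 1.571], TCP at [0.213, 0.48, 0.248] pointing down, gripper open.
Joint ranges: [-2.78, 2.78], [-0.83, 1.72], [-1.28, 1.37], [-1.9, 2.12], [-1.57, 1.48], [-3.14, 3.14]. Speed limits (rad/s): [2.57, 2.57, 3.14, 3.14, 3.14, 3.14].

## Interface

Orientations are given as a unit quaternion [x, y, z, w].
In Python, from cell import sense, read_camera, get_calibration, close_job gives the robot as it stands.
- The arm moves only by the shell command python3 -m pendant 'ROWS' [FORCE]. ROWS is JSON, a list of rows, each a list of 7 numbers: the shift along the tool's x, y, z in m, then the turn, a rotation vector about the tool's x, y, z in degrees, then the closure in counts, from 0 (fully open) to 255 (shut). A call has 1 to 8 rows; each row shifts and turns the pose as measured when the row begins, along the tool's axes as they then stand; what a row does not reach is not made up. A row lasts 1/10 s, in which the tool goes at most 50 mm and 8.59 degrees, less where a joint would pass 70% of its speed; a pose out of reach is approached as far as the arm can. A call with a gripper value outside its range is refused whole. The fingers move at their own pace and stop on an object; FORCE is the grip in N (left out, the last holds). Time passes only in rows, so rows that do not move let the fingers close. It gives the time, the measured TCP pose, the force and the opening at its end, in the units of the state.
- sense(): the state, without advancing time (a new reading comes with each control period).
- read_camera(name): name is "scene" or "top" or "wrist"; returns the picture (420x560x3 uint8, blue, green, red); there is no depth.
- get_calibration(name): a dict with "mtx" (3x3 intrinsics, pixels), "k1" (the pictures are not rectified: a ray, as slopes to the right and down, at radius r is drawn at 1 + k1 r^2 times it, then the intrinsics apply), "origin" and "rotation" of the camera in the world; the wrist camera has in their place "T_tool_cam" (4x4, takes a point from camera to tool coordinates, whose origin is the TCP and whose axes are the flange's). Camera axes: x right, y down, z forward; pixel columns grow to the right and rows downward; lengths in m; the calibration is good to about 2 mm. A picture is of the moment at which its call begins: read the wrist's pose just before it. get_calibration takes no time and is no camera call.
- close_job(): hands the job in, once; it reports no verdict.
The state is a dict: "t": time; "joints": joint angles; "joint_vel": joint speeds; "joint_torque": joint torques, N m; "tool_pos": TCP position; "orientation": TCP orientation; "force": force on the tool from outside, world axes, zero at the start; "wrist_torque": the same for the moment, N m; "finger_gap": finger opening in m.
Only numpy, scipy, OpenCV 4.12 (cv2) and the standard library are available. Lean on these libraries where they do the work, as an engineer would, in place of code of your own. Each camera call takes 0.05 s, during which the arm holds its last target. There are 200 camera calls.

## Task

Fit the stop post to the fixture: lift it out of its stand, pass its crossbar down through the slot in the fixture's plate, push it down against the spring plunger, give it a quarter turn and let the spring lift the crossbar into the groove under the plate, so that the post stands locked and upright when you let go. How far the plate is shifted on its rails is not reported, so find the slot by feel or by sight, and work gently: never press the post on the fixture with 40 N or more. Leave the crimp die, the oil bottle and the tape roll where they stand.

Things in the scene. Friction and masses are not known exactly. Their poses are not given: they have to be found in the camera images.
- post_head (a point): Centre of the grip head of the loose T-shaped stop post (70 mm tall, about 0.12 kg): aluminium block 30 mm along the post's x, 14 mm along y (grip across these flats), 28 mm high. Under it a round 8 mm shank with an 18 mm collar, its underside 30 mm above the foot. The point is on the shank axis, 56 mm above the foot. x along head and crossbar, z up; same either way round.
- post_foot (a point): Centre of the underside of the post's crossbar, 56 mm below post_head; same axes. The crossbar is 26 mm long (post's x), 8 mm wide (y), 8 mm high, steel.
- stand: Fixed grey plastic block, 64 x 50 x 24 mm, in which the post stands at the start. Origin at the centre of its underside, on the table. The crossbar lies in a pocket in its middle, 30 mm (x) x 12 mm (y), 14 mm deep, floor 10 mm above the origin.
- fixture: Fixed fixture, steel foot 124 mm (x) x 104 mm (y), 59 mm high in all. Origin at the centre of its underside, on the table (z = 0). Two rails along y carry a slotted steel plate, 104 x 64 x 6 mm, top face 56 mm and underside 50 mm above the origin; four screw heads near its corners stand 3 mm higher.
- slot_nominal (a point): Point on the fixture's axis, level with the plate's top; fixture's axes. The plate's slot, 30 mm (x) x 11 mm (y), right through, is at x = 0 here but the plate is clamped anywhere from -8 to +8 mm along y: its shift is not reported, and it cannot be pushed along. The crossbar passes when along x.
- groove_nominal (a point): Point 42 mm above the fixture's origin (unshifted): height of the foot when locked. Under the plate, ribs 5 mm deep either side of the slot leave a groove 12 mm wide along the fixture's y across the slot's middle; the crossbar, turned along y, rises into it. Turning (either way) is free only with the foot 32 (plunger's stop) to 37 mm above the fixture's origin.
- plunger (a joint): Spring plunger, a 10 mm steel rod under the slot's middle that pushes the crossbar up. Value: how far it is pushed down, 0 (free, top 46 mm above the fixture's origin) to 0.014 m (stop). About 4 N at 0, rising 0.5 N per mm to 11 N; 0.004 m when the post is locked.
- die: Loose crimp die block, 33 x 56 x 69 mm, dark foot and steel body with a round stud; bystander. Origin at the centre of its underside.
- oil_bottle: Loose small oil bottle with a red pointed cap, 37 mm across, 120 mm tall; bystander. Origin at the centre of its underside.
- tape_roll: Loose white tape roll lying flat, 67 mm across, 25 mm high; bystander. Origin at the centre of its underside.
Things that resemble listed ones, but are neither listed nor needed, are in the scene too. What is shaped like the part that bears post_head but purple or red is not meant.

How it is judged:
On the way:
1. the crossbar has passed through the slot, lying along it, and presses the plunger down (horizontal distance between post_foot and fixture below 0.016 m and z of post_foot in the frame of fixture below 0.0445 m and angle between the x axis of post_foot and the x axis of fixture, either way round below 0.3 rad and value of joint plunger above 0.003 m), for 0.1 s.
At the end, for the whole second after the job is handed in: Post let go, at rest, upright within 0.1 rad, foot within 16 mm of the fixture's axis, crossbar across the slot (along the fixture's y within 0.2 rad) and up in the groove (foot 39.5 to 44 mm above the fixture's origin), plunger pushed down 2 to 6.5 mm (horizontal distance between post_foot and fixture below 0.016 m and z of post_foot in the frame of fixture between 0.0395 and 0.044 m and angle between the x axis of post_foot and the y axis of fixture, either way round below 0.2 rad and angle between post_foot's own z axis and vertical below 0.1 rad and value of joint plunger between 0.002 and 0.0065 m and linear speed of post below 0.02 m/s and angular speed of post below 0.2 rad/s); the robot touches nothing.
It fails at once if the post is pressed on the fixture with 40 N or more (contact force between post and fixture above 40 N).
It fails at once if the die, the bottle or the tape roll is moved more than 20 mm (distance of any of die, oil_bottle, tape_roll from where it was at the start of the episode above 0.02 m).
It also fails if it takes over 67 s, if anything falls off the work surface, if the arm or the gripper's body presses on something with over 40 N, if the wrist force passes 120 N, or if a joint passes its speed limit or range.

## Working session

There is one attempt and no reset: what is moved stays moved. The work goes in short steps, Python scripts to look and compute and a shell command to move; the robot and the scene stay as the last step left them, time stands still between calls to the robot, and variables do not carry over. Pictures are saved under pics/ and viewed, about 8 in all and at most 12, crops included, and the job is handed in when it is done.

```bash
ls; mkdir -p pics; cat > h.py <<'E'
import numpy as np, cv2
from cell import sense, read_camera, get_calibration
from scipy.spatial.transform import Rotation as R
def cam(name, s=None):
    c=get_calibration(name); K=np.array(c["mtx"]); k1=c["k1"]
    if name=="wrist":
        s=s or sense(); T=np.eye(4); T[:3,:3]=R.from_quat(s["orientation"]).as_matrix(); T[:3,3]=s["tool_pos"]
        T=T@np.array(c["T_tool_cam"]); return K,k1,T[:3,3],T[:3,:3]
    return K,k1,np.array(c["origin"]),np.array(c["rotation"])
def ray(C,u,v):
    K,k1,o,Rm=C
    p=cv2.undistortPoints(np.array([[[u,v]]],float),K,np.array([k1,0,0,0.]))[0,0]
    return o, Rm@np.array([p[0],p[1],1])
def onz(C,u,v,z):
    o,d=ray(C,u,v); return o+d*(z-o[2])/d[2]
def proj(C,P):
    K,k1,o,Rm=C; p=(np.atleast_2d(P)-o)@Rm
    return cv2.projectPoints(p,np.zeros(3),np.zeros(3),K,np.array([k1,0,0,0.]))[0][:,0]
E
python3 - <<'E'
from h import *
s=sense(); print({k:np.round(v,3).tolist() for k,v in s.items()})
a=read_camera("top"); b=read_camera("scene"); w=read_camera("wrist")
for n,i in zip("top scene wrist".split(),(a,b,w)):
    cv2.imwrite(f"pics/{n}0.png",i); C=cam(n,s); print(n,C[0].tolist(),C[1],C[2],C[3].round(3).tolist())
E
```

```text
pics
{'t': 0.0, 'joints': [1.153, 0.261, -0.139, 1.173, -0.0, 1.571], 'joint_vel': [-0.0, -0.002, -0.001, -0.0, 0.001, 0.0], 'joint_torque': [0.001, -40.567, 25.392, 0.019, -0.0, 0.0], 'tool_pos': [0.213, 0.479, 0.247], 'orientation': [0.207, 0.978, -0.001, -0.0], 'force': [0.637, -0.136, 0.64], 'wrist_torque': [0.022, -0.008, 0.021], 'finger_gap': 0.086}
top [[407.83773780419085, 0.0, 276.1721066543619], [0.0, 407.83773780419085, 209.90489539598533], [0.0, 0.0, 1.0]] 0.03407619705051993 [0.44493782 0.24852051 0.92520377] [-0.696, 0.713, -0.055, 0.062]
scene [[390.5528015169971, 0.0, 279.5013310957033], [0.0, 390.5528015169971, 212.65951868532213], [0.0, 0.0, 1.0]] 0.017789369105587823 [-0.01910187 -0.11508312  0.56939104] [0.761, -0.458, 0.226, -0.4]
wrist [[335.5396160589785, 0.0, 281.64411652176597], [0.0, 335.5396160589785, 209.10471185041473], [0.0, 0.0, 1.0]] -0.05990625805533253 [0.14629551 0.50886229 0.37253928] [[0.407, 0.877, 0.257], [0.914, -0.389, -0.117], [-0.002, 0.283, -0.959]]
```

```bash
sed -i 's/np.array(c\["rotation"\])$/R.from_quat(c["rotation"]).as_matrix()/' h.py; grep -n from_quat h.py; python3 - <<'E'
from h import *
a=cv2.imread("pics/top0.png"); C=cam("top")
print(C[3].round(2).tolist(), proj(C,[[0.3,0.2,0],[0.5,0.2,0],[0.3,0.4,0]]))
E
```

```text
7:        s=s or sense(); T=np.eye(4); T[:3,:3]=R.from_quat(s["orientation"]).as_matrix(); T[:3,3]=s["tool_pos"]
9:    return K,k1,np.array(c["origin"]),R.from_quat(c["rotation"]).as_matrix()
[[-0.02, -0.99, 0.17], [-1.0, 0.03, 0.01], [-0.01, -0.17, -0.99]] [[305.39062325 345.87805877]
 [302.12185356 253.18724837]
 [213.26798008 348.09175965]]
```

View pics/top0.png

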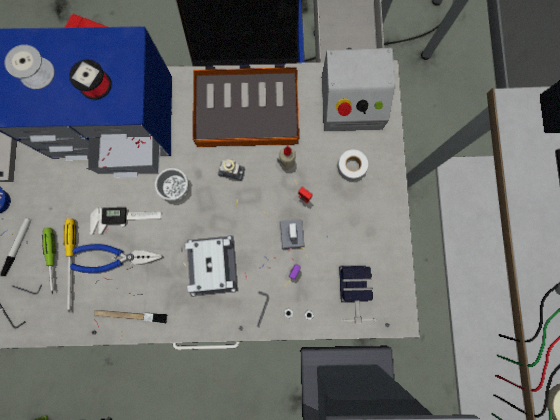

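View pics/scene0.png

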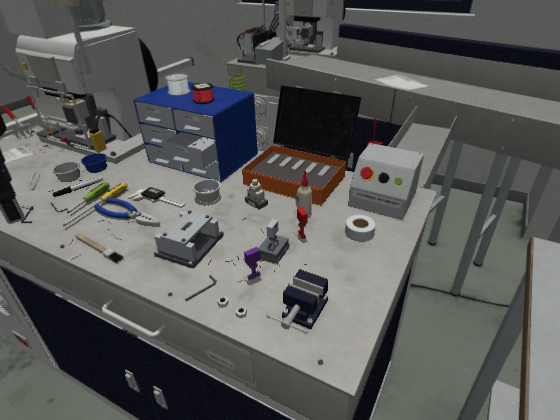

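```bash
python3 - <<'E'
from h import *
for n in("top","scene"):
    C=cam(n); print(n,proj(C,[[0,0,0],[.213,.479,.247],[.213,.479,.4],[.25,0,0],[0.25,-0.2,0]]).round().tolist(), C[3].round(2).tolist())
P={}
T=cam("top"); S=cam("scene")
def tri(a,b):
    o,d=ray(T,*a);p,e=ray(S,*b); t=np.linalg.lstsq(np.c_[d,-e],p-o,rcond=None)[0]
    x,y=o+t[0]*d,p+t[1]*e; return ((x+y)/2).round(3),np.linalg.norm(x-y).round(4)
print("stand post top",tri((292,230),(271,223)))
print("tape",tri((352,163),(360,222)))
print("fix centre",tri((210,264),(190,228)))
print("red cap", tri((288,150),(305,172)))
for uv,z in(((292,234),.024),((212,265),.056)): print(onz(T,*uv,z))
E
```

```text
top [[411.0, 501.0], [135.0, 437.0], [87.0, 488.0], [400.0, 369.0], [495.0, 368.0]] [[-0.02, -0.99, 0.17], [-1.0, 0.03, 0.01], [-0.01, -0.17, -0.99]]
scene [[199.0, 648.0], [11.0, 205.0], [-41.0, 105.0], [308.0, 417.0], [456.0, 495.0]] [[0.48, -0.52, 0.71], [-0.88, -0.26, 0.4], [-0.02, -0.82, -0.58]]
stand post top (array([0.544, 0.224, 0.078]), np.float64(0.0017))
tape (array([0.7  , 0.08 , 0.024]), np.float64(0.0013))
fix centre (array([0.48 , 0.398, 0.047]), np.float64(0.0038))
red cap (array([0.706, 0.226, 0.117]), np.float64(0.0034))
[0.54145426 0.22220032 0.024     ]
[0.47658542 0.39420031 0.056     ]
```

View pics/wrist0.png

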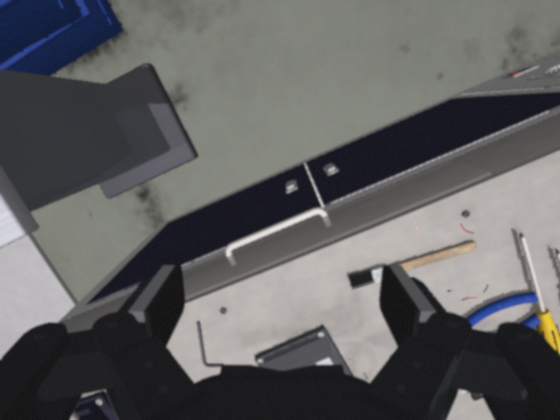

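Three candidates in the top picture: purple at (295,271), red at (305,195), and grey aluminium in the grey stand at (292,230). The last fits, since it is grey and stands in the stand. I'll confirm it in one enlarged crop.

```bash
python3 - <<'E'
from h import *
a=cv2.imread("pics/top0.png"); b=cv2.imread("pics/scene0.png")
f=lambda i,u,v,w,h,k:cv2.resize(i[v:v+h,u:u+w],(w*k,h*k),interpolation=cv2.INTER_CUBIC)
cv2.imwrite("pics/c1.png",np.hstack([f(a,180,230,64,75,6),f(a,270,180,64,75,6)]))
print(0)
E
```

```text
0
```

View pics/c1.png

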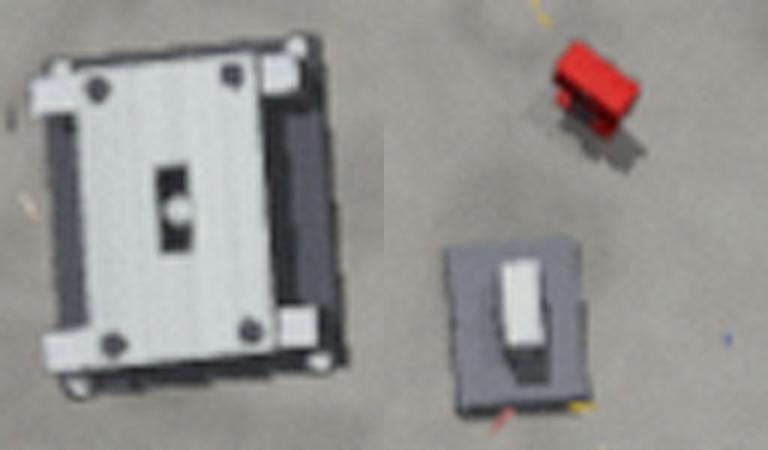

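```bash
cat >> h.py <<'E'
def quad(C,px,z):
    P=np.array([onz(C,*p,z) for p in px])[:,:2]; e=[P[(i+1)%4]-P[i] for i in range(4)]
    print("centre",P.mean(0).round(4),"sides",[round(float(np.linalg.norm(x))*1000,1) for x in e],"ang",[round(float(np.degrees(np.arctan2(x[1],x[0]))),1) for x in e])
    return P
E
python3 - <<'E'
from h import *
T=cam("top")
L=lambda q,o:[(o[0]+a/6-.4,o[1]+b/6-.4) for a,b in q]
quad(T,L([(75,75),(250,53),(275,350),(95,370)],(180,230)),.056)
quad(T,L([(155,165),(188,163),(193,250),(160,254)],(180,230)),.056)
A=quad(T,L([(45,75),(318,35),(348,362),(75,395)],(180,230)),.01)
quad(T,L([(500,260),(541,258),(547,343),(506,347)],(270,180)),.080)
quad(T,L([(446,243),(578,238),(588,400),(458,408)],(270,180)),.024)
s=sense(); print(R.from_quat(s["orientation"]).as_matrix().round(3).tolist())
E
```

```text
centre [0.4775 0.4015] sides [62.6, 104.4, 62.9, 103.4] ang [-84.3, -175.2, 94.8, 4.6]
centre [0.4784 0.4014] sides [11.7, 30.5, 11.6, 31.2] ang [-88.0, -176.5, 95.4, 3.6]
centre [0.4774 0.4011] sides [103.1, 121.1, 100.5, 118.2] ang [-83.1, -175.1, 95.3, 6.1]
centre [0.5406 0.0891] sides [14.2, 29.6, 14.2, 30.3] ang [-88.6, -179.4, 94.2, 0.7]
centre [0.5397 0.0811] sides [48.8, 59.9, 47.6, 61.1] ang [-89.3, 180.0, 92.2, 1.1]
[[-0.914, 0.406, -0.001], [0.406, 0.914, -0.001], [-0.0, -0.002, -1.0]]
```

```bash
python3 - <<'E'
from h import *
T=cam("top")
L=lambda q,o:[(o[0]+(a-384)/6-.4,o[1]+b/6-.4) for a,b in q]
quad(T,L([(500,260),(541,258),(547,343),(506,347)],(270,180)),.080)
quad(T,L([(446,243),(578,238),(588,400),(458,408)],(270,180)),.024)
E
python3 -m pendant '[[-0.045,-0.011,0,0,0,0,0],[-0.045,-0.011,0,0,0,0,0],[-0.045,-0.011,0,0,0,0,0],[-0.045,-0.011,0,0,0,0,0],[-0.045,-0.011,0,0,0,0,0],[-0.045,-0.011,0,0,0,0,0],[-0.045,-0.011,0,0,0,0,0],[-0.045,-0.011,0,0,0,0,0]]'
python3 -m pendant '[[0,0,0,0,0,-8.5,0],[0,0,0,0,0,-8.5,0],[0,0,0,0,0,-8.5,0]]'
python3 -c "
from h import *
s=sense();print(s['joints'],R.from_quat(s['orientation']).as_matrix().round(3).tolist())"
```

```text
centre [0.544  0.2218] sides [14.3, 29.7, 14.3, 30.4] ang [-88.6, -177.8, 94.2, 2.2]
centre [0.5432 0.2225] sides [49.1, 60.2, 47.9, 61.4] ang [-89.3, -178.5, 92.1, 2.7]
t: 0.95
tool_pos: [0.5122, 0.2505, 0.2447]
orientation: [0.2, 0.98, -0.001, -0.002]
force: [0.6, 1.0, 0.2]
finger_gap: 0.0857
t: 1.25
tool_pos: [0.518, 0.2445, 0.2426]
orientation: [-0.023, 1.0, -0.002, -0.002]
force: [-0.2, -1.1, 1.1]
finger_gap: 0.0852
[ 4.41612416e-01  3.48497158e-01 -2.49836789e-02  1.20266104e+00
 -1.06514301e-03  3.96543607e-01] [[-0.999, -0.045, -0.004], [-0.045, 0.999, -0.003], [0.005, -0.003, -1.0]]
```

```bash
python3 -m pendant '[[-0.024,-0.0235,0.03,0,0,0,0],[0,0,0.03,0,0,0,0],[0,0,0,0,0,0,0]]'
python3 - <<'E'
from h import *
s=sense();w=read_camera("wrist");cv2.imwrite("pics/w1.png",w)
C=cam("wrist",s)
print(s['tool_pos'],proj(C,[[.544,.222,.08],[.544,.222,.024]]).round(1).tolist())
E
```

```text
t: 1.55
tool_pos: [0.5443, 0.2211, 0.1812]
orientation: [-0.024, 1.0, -0.001, -0.002]
force: [-0.5, -0.1, -1.0]
finger_gap: 0.0855
[0.54428214 0.22112544 0.18123708] [[283.1, 217.5], [282.9, 197.9]]
```

View pics/w1.png

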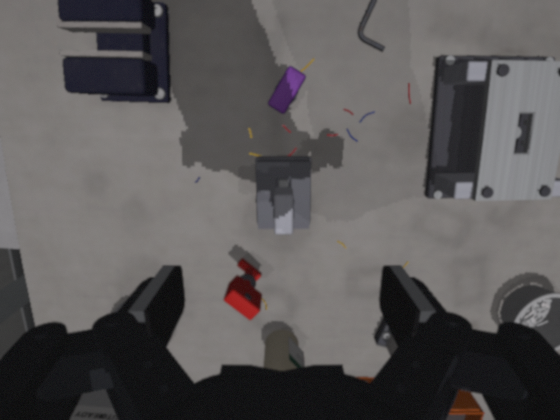

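```bash
python3 - <<'E'
from h import *
w=cv2.imread("pics/w1.png"); g=cv2.cvtColor(w,cv2.COLOR_BGR2GRAY)
c=g[150:240,245:325]
print(c[40:88:4,18:62:2])
E
```

```text
[[ 75  74  73  65  51  53  57  60  59  58  59  59  59  59  62  86  94  93
   95  94  93  94]
 [ 93  94  94  84  56  53  62  66  66  66  67  67  68  67  67  81  93  94
   93  94  94  94]
 [ 92  92  90  75  52  56  77  84  84  85  84  83  84  84  80  76  90  93
   94  93  93  94]
 [ 98  99  97  86  72  55  77  84  84  84  85  84  84  84  80  71  88  94
   92  92  93  93]
 [100  98  99  98  87  73  77  83  84  85  85  84  84  85  80  79  91  93
   92  92  92  93]
 [ 99  99  99  99  97  74  76  83  84  84  84  84  90 109 124  92  90  93
   94  92  93  92]
 [ 98  99  98  98  95  74  75  84  90  90  91 123 144 151 138  95  96  97
   95  93  93  91]
 [ 98  99  98  99  97  89 103 118 139 150 150 150 150 151 136  99  97  99
   99  99  97  94]
 [ 97  98  97  97  96  95 124 147 150 151 150 149 150 150 136 102  96  98
   99  98  97 101]
 [ 96  97  96  98  97  96 122 146 150 151 150 150 149 150 135 101  97  98
   99  97  98  98]
 [111 113 111 113 113 110 131 157 160 157 151 149 148 148 135 110 112 113
  114 114 115 115]
 [114 114 115 114 115 114 117 124 126 126 124 121 120 122 117 113 115 115
  115 116 115 116]]
```

```bash
python3 - <<'E'
from h import *
s=sense();C=cam("wrist",s); print(proj(C,[[.559,.222,.08],[.529,.222,.08],[.529,.222,.052]]).round(1).tolist(), onz(C,283.2,233.5,.08))
E
```

```text
[[281.5, 234.1], [283.5, 194.0], [283.4, 185.4]] [0.55846493 0.2232058  0.08      ]
```

```bash
python3 -m pendant '[[0,0.0013,0.039,0,0,0,0],[0,0,0.039,0,0,0,0],[0,0,0.03,0,0,0,100],[0,0,0.007,0,0,0,150],[0,0,0,0,0,0,255],[0,0,0,0,0,0,255],[0,0,0,0,0,0,255],[0,0,0,0,0,0,255]]' 60
python3 -m pendant '[[0,0,0,0,0,0,255],[0,0,0,0,0,0,255]]'
```

```text
t: 2.4
tool_pos: [0.5537, 0.2271, 0.0792]
orientation: [-0.025, 1.0, 0.001, 0.01]
force: [-0.0, -2.3, -3.2]
finger_gap: 0.0126
t: 2.6
tool_pos: [0.5542, 0.2269, 0.0806]
orientation: [-0.025, 1.0, 0.001, 0.01]
force: [-0.2, -1.2, -1.9]
finger_gap: 0.0125
```

```bash
python3 -m pendant '[[0,0,0,0,0,0,0],[0,0,0,0,0,0,0],[0,0,0,0,0,0,0],[0,0,0,0,0,0,0]]'
python3 - <<'E'
from h import *
s=sense();print({k:np.round(v,4).tolist() for k,v in s.items()})
w=read_camera("wrist");cv2.imwrite("pics/w2.png",w)
C=cam("wrist",s); print(R.from_quat(s['orientation']).as_matrix().round(3).tolist(),proj(C,[[.5435,.2225,.08]]).round().tolist())
E
```

```text
t: 3.0
tool_pos: [0.556, 0.2289, 0.0824]
orientation: [-0.025, 1.0, 0.004, 0.012]
force: [-0.3, 0.4, 0.1]
finger_gap: 0.0702
{'t': 3.0, 'joints': [0.3916, 0.4833, -0.2519, 0.81, -0.0019, 0.3415], 'joint_vel': [-0.0002, -0.002, 0.0046, -0.0013, 0.0036, -0.0011], 'joint_torque': [-0.0167, -49.5237, 22.1393, -0.2265, -0.0081, -0.0], 'tool_pos': [0.556, 0.2289, 0.0824], 'orientation': [-0.025, 0.9996, 0.0037, 0.0123], 'force': [-0.2806, 0.3957, 0.0881], 'wrist_torque': [0.0028, -0.0036, -0.0217], 'finger_gap': 0.0702}
[[-0.998, -0.05, 0.024], [-0.05, 0.999, 0.008], [-0.025, 0.007, -1.0]] [[267.0, 261.0]]
```

View pics/w2.png

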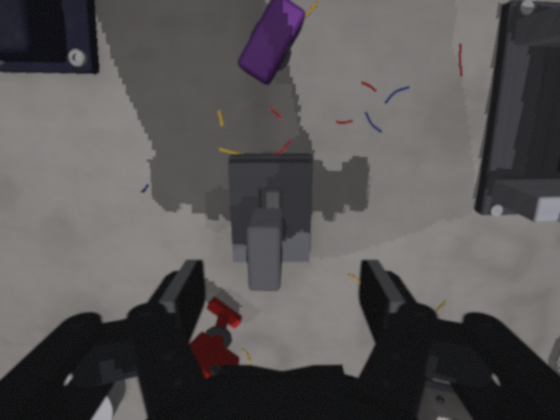

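```bash
cat >> h.py <<'E'
def delta(p,yaw):
    """tool-frame shift (mm) and turn (deg) to TCP p, pointing down with tool y at yaw deg"""
    s=sense(); M=R.from_quat(s["orientation"]).as_matrix(); a=np.radians(yaw)
    y=np.array([np.cos(a),np.sin(a),0]); z=np.array([0,0,-1.]); G=np.c_[np.cross(y,z),y,z]
    print("t",round(s["t"],2),"pos",np.round(s["tool_pos"],4),"yaw",np.degrees(np.arctan2(M[1,1],M[0,1])).round(2),"F",np.round(s["force"],1),"gap",round(s["finger_gap"],4))
    print("shift mm",((np.array(p)-s["tool_pos"])@M*1000).round(1),"turn",np.degrees(R.from_matrix(M.T@G).as_rotvec()).round(2))
E
python3 -m pendant '[[0.0067,-0.003,0,0.2,0.7,0,0],[0.0067,-0.003,0,0.2,0.7,0,0],[0,0,0.009,0,0,0,0],[0,0,0.009,0,0,0,0],[0,0,0,0,0,0,0]]'
python3 -c "
from h import *
delta([.5435,.2225,.064],92.5)"
```

```text
t: 3.55
tool_pos: [0.5412, 0.2216, 0.0624]
orientation: [-0.025, 1.0, -0.0, -0.001]
force: [-0.3, -0.7, -0.8]
finger_gap: 0.0854
t 3.55 pos [0.5412 0.2216 0.0624] yaw 92.87 F [-0.3 -0.7 -0.8] gap 0.0854
shift mm [-2.3  0.8 -1.6] turn [-0.04 -0.14  0.37]
```

```bash
python3 -m pendant '[[-0.0023,0.0008,-0.001,0,0,0,0],[0,0,0,0,0,0,255],[0,0,0,0,0,0,255],[0,0,0,0,0,0,255],[0,0,0,0,0,0,255],[0,0,0,0,0,0,255],[0,0,0,0,0,0,255]]' 60
python3 -c "
from h import *
delta([.5435,.2225,.064],92.5)"
```

```text
t: 4.25
tool_pos: [0.5442, 0.2229, 0.0634]
orientation: [-0.025, 1.0, -0.0, -0.001]
force: [0.8, 0.2, -2.2]
finger_gap: 0.0132
t 4.25 pos [0.5442 0.2229 0.0634] yaw 92.87 F [ 0.8  0.2 -2.2] gap 0.0132
shift mm [ 0.7 -0.4 -0.6] turn [-0.02 -0.12  0.37]
```

```bash
python3 -m pendant '[[0,0,-0.01,0,0,0,255],[0,0,-0.02,0,0,0,255],[0,0,-0.025,0,0,0,255],[0,0,-0.025,0,0,0,255],[0,0,0,0,0,0,255]]'
python3 -c "
from h import *
delta([.478,.4014,.15],95)"
```

```text
t: 4.75
tool_pos: [0.5427, 0.2222, 0.1465]
orientation: [-0.025, 1.0, -0.001, -0.003]
force: [0.9, -0.3, -0.5]
finger_gap: 0.0133
t 4.75 pos [0.5427 0.2222 0.1465] yaw 92.87 F [ 0.9 -0.3 -0.5] gap 0.0133
shift mm [ 55.7 182.2  -3.5] turn [-0.11 -0.35 -2.13]
```

```bash
python3 -m pendant '[[0.004,0.03,0,0,0,-1.0,255],[0.004,0.036,0,0,0,-1.1,255],[0.004,0.036,0,0,0,0,255],[0.004,0.036,0,0,0,0,255],[0.004,0.036,0,0,0,0,255],[0,0,0,0,0,0,255]]'
python3 - <<'E'
from h import *
delta([.478,.4014,.15],95)
s=sense();w=read_camera("wrist");cv2.imwrite("pics/w3.png",w)
C=cam("wrist",s); print(proj(C,[[.478,.4014,.056]]).round().tolist())
E
```

```text
t: 5.35
tool_pos: [0.5081, 0.3979, 0.144]
orientation: [-0.042, 0.999, -0.002, -0.004]
force: [0.4, -0.0, -1.4]
finger_gap: 0.0131
t 5.35 pos [0.5081 0.3979 0.144 ] yaw 94.77 F [ 0.4 -0.  -1.4] gap 0.0131
shift mm [29.8  6.  -5.8] turn [-0.17 -0.41 -0.23]
[[291.0, 181.0]]
```

View pics/w3.png

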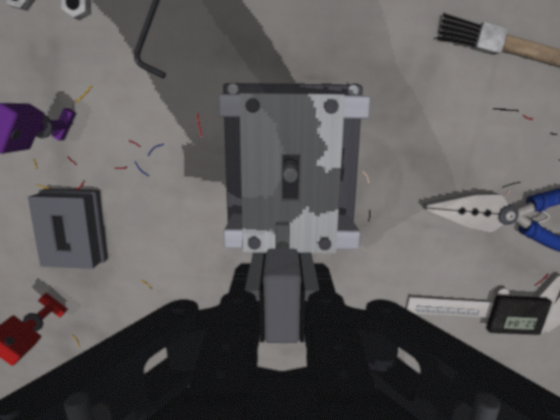

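```bash
python3 - <<'E'
from h import *
s=sense();w=cv2.imread("pics/w3.png");C=cam("wrist",s);g=cv2.cvtColor(w,cv2.COLOR_BGR2GRAY)
c=g[148:206,272:312]; _,m=cv2.threshold(c,0,255,cv2.THRESH_BINARY_INV+cv2.THRESH_OTSU)
ct=max(cv2.findContours(m,0,1)[0],key=cv2.contourArea)
r=cv2.minAreaRect(cv2.convexHull(ct)); print(r)
quad(C,cv2.boxPoints(r)+[272,148],.056)
print(g[160:192:8,276:306:1]); print(g[148:206:2,284])
c=cv2.resize(w[140:350,210:360],None,fx=3.5,fy=2.8,interpolation=cv2.INTER_CUBIC)
c=cv2.convertScaleAbs(cv2.resize(w[145:350,205:365],None,fx=2.9,fy=2.9,interpolation=cv2.INTER_CUBIC),alpha=1.8)
cv2.imwrite("pics/c2.png",c)
E
```

```text
((18.5, 28.5), (45.0, 17.0), 90.0)
centre [0.4756 0.3983] sides [10.8, 29.4, 11.1, 29.4] ang [94.7, 5.4, -85.3, -175.3]
[[101 102 101  98  93  82  64  46  35  33  35  37  37  39  39  37  38  36
   34  35  37  42  46  57  70  78  84  84  85  85]
 [100 100  99  97  90  79  65  53  53  59  66  71  75  76  76  74  71  67
   59  55  48  42  48  60  71  79  81  84  85  85]
 [100 100  99  96  90  79  66  68  76  83  83  82  82  81  80  80  80  82
   81  80  74  62  56  62  74  80  84  84  84  83]
 [ 98  93  88  85  80  70  57  44  40  40  43  42  40  40  42  42  41  40
   41  40  41  43  54  67  76  81  84  84  84  83]]
[85 86 89 70 43 41 35 39 42 47 53 64 80 83 76 67 46 41 40 39 41 40 39 42
 42 53 69 79 82]
```

View pics/c2.png

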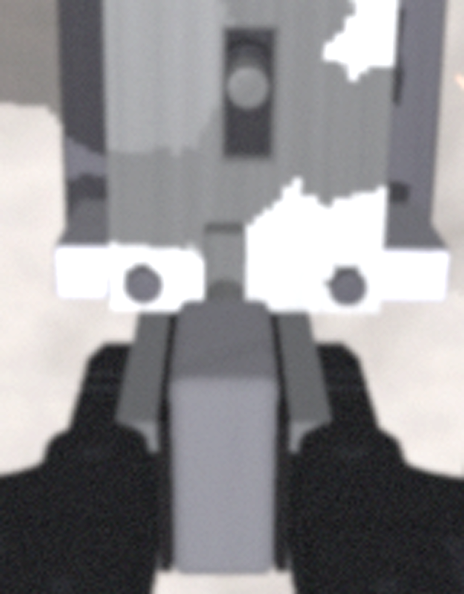

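```bash
python3 - <<'E'
from h import *
s=sense();C=cam("wrist",s); M=R.from_quat(s["orientation"]).as_matrix(); p=np.array(s["tool_pos"])
zf=p[2]-.0534
for l,r,v,z in((206,243,225,zf),(206,243,233,zf+.008)):
    a=onz(C,205+l/2.9,145+v/2.9,z);b=onz(C,205+r/2.9,145+v/2.9,z); print("bar end",(a+b)/2,"w",np.linalg.norm(a-b),"TCP frame mm",M.T@((a+b)/2-p)*1000)
q=[(205+a/2.9,145+b/2.9) for a,b in((173,377),(275,375),(277,571),(172,571))]
P=quad(C,q,zf+.070); print("head TCP frame",M.T@(np.r_[P.mean(0),zf+.07]-p)*1000)
for z in(.056,): 
  c=onz(C,291,177,z); print("slot",c, "TCP frame",M.T@(c-p)*1000)
E
```

```text
bar end [0.49555517 0.39483306 0.09036231] w 0.0071637982706175265 TCP frame mm [12.25012692  0.58786526 53.4970036 ]
bar end [0.49447821 0.39477006 0.09836231] w 0.006860315171641704 TCP frame mm [13.39243455  0.5683466  45.50584854]
centre [0.5065 0.3959] sides [12.6, 28.9, 14.0, 28.6] ang [96.0, 6.1, -85.1, -176.5]
head TCP frame [  1.85310349   0.37932151 -16.58813242]
slot [0.475617   0.39864183 0.056     ] TCP frame [31.53478178  6.2096991  87.98327528]
```

```bash
python3 -m pendant '[[0.015,0.0028,0,-0.2,-0.4,-0.2,255],[0.016,0.0028,0,0,0,0,255],[0,0,0.01,0,0,0,255],[0,0,0.008,0,0,0,255],[0,0,0,0,0,0,255]]'
python3 - <<'E'
from h import *
delta([.4773,.4009,.115],95)
delta([.4762,.3981,.115],95)
E
```

```text
t: 5.9
tool_pos: [0.476, 0.3933, 0.1214]
orientation: [-0.041, 0.999, -0.004, -0.002]
force: [-0.5, -0.3, -2.4]
finger_gap: 0.0132
t 5.9 pos [0.476  0.3933 0.1214] yaw 94.72 F [-0.5 -0.3 -2.4] gap 0.0132
shift mm [-2.   7.5  6.3] turn [-0.46 -0.25 -0.28]
t 5.9 pos [0.476  0.3933 0.1214] yaw 94.72 F [-0.5 -0.3 -2.4] gap 0.0132
shift mm [-0.6  4.8  6.3] turn [-0.46 -0.25 -0.28]
```

```bash
python3 - <<'E'
from h import *
q=np.array([-.0416,.999,-.002,-.004]);q/=np.linalg.norm(q)
s=dict(tool_pos=[.5081,.3979,.144],orientation=q);C=cam("wrist",s); M=R.from_quat(q).as_matrix(); p=np.array(s["tool_pos"])
print(M.round(4)); zf=p[2]-.0534
for v,z in((225,zf),(233,zf+.008)):
    a=onz(C,205+224.5/2.9,145+v/2.9,z); print("bar end TCP frame mm",M.T@(a-p)*1000, "axis", a[:2]+.013*np.array([.9965,.083]))
c=onz(C,291,177,.056); print("slot",c)
delta([.4762,.401,.115],95)
E
```

```text
[[-0.9965 -0.0832 -0.0078]
 [-0.0831  0.9965 -0.0043]
 [ 0.0082 -0.0037 -1.    ]]
bar end TCP frame mm [12.25077599  0.58940083 53.49995247] axis [0.50837874 0.39831641]
bar end TCP frame mm [13.39296439  0.56988928 45.50902499] axis [0.50730472 0.39823662]
slot [0.47551481 0.40109711 0.056     ]
t 5.9 pos [0.476  0.3933 0.1214] yaw 94.72 F [-0.5 -0.3 -2.4] gap 0.0132
shift mm [-0.9  7.7  6.3] turn [-0.46 -0.25 -0.28]
```

```bash
python3 -m pendant '[[-0.0005,0.0035,0,-0.4,-0.2,-0.3,255],[0,0.0035,0,0,0,0,255],[0,0,0,0,0,0,255],[0,0,0,0,0,0,255]]'
python3 - <<'E'
from h import *
delta([.476,.4006,.115],95)
read_camera("wrist"); delta([.476,.4006,.115],95)
E
```

```text
t: 6.3
tool_pos: [0.4779, 0.3999, 0.1207]
orientation: [-0.043, 0.999, -0.0, -0.0]
force: [-0.4, -0.1, -0.6]
finger_gap: 0.013
t 6.3 pos [0.4779 0.3999 0.1207] yaw 94.89 F [-0.4 -0.1 -0.6] gap 0.013
shift mm [1.9 0.9 5.7] turn [-0.05 -0.02 -0.11]
t 6.35 pos [0.478  0.4    0.1208] yaw 94.89 F [ 0.4 -0.  -2.3] gap 0.0133
shift mm [1.9 0.8 5.8] turn [-0.04 -0.   -0.11]
```

```bash
python3 -m pendant '[[0.0019,0.0008,0.003,0,0,0,255],[0,0,0.003,0,0,0,255],[0,0,0,0,0,0,255]]'
python3 -c "
from h import *
delta([.476,.4006,.115],95)"
```

```text
t: 6.65
tool_pos: [0.4761, 0.4009, 0.1148]
orientation: [-0.043, 0.999, -0.0, 0.0]
force: [0.0, -0.1, -1.1]
finger_gap: 0.013
t 6.65 pos [0.4761 0.4009 0.1148] yaw 94.9 F [ 0.  -0.1 -1.1] gap 0.013
shift mm [ 0.2 -0.3 -0.2] turn [-0.01  0.04 -0.1 ]
```

Over the slot; now feel downward in small steps (plate top is met at TCP z ≈ 0.109 if missed).

```bash
python3 -m pendant '[[0,0,0.002,0,0,0,255],[0,0,0.002,0,0,0,255],[0,0,0.002,0,0,0,255],[0,0,0,0,0,0,255]]'
python3 -m pendant '[[0,0,0.0015,0,0,0,255],[0,0,0.0015,0,0,0,255],[0,0,0,0,0,0,255]]'
python3 -c "
from h import *
delta([.476,.4006,.106],95)"
```

```text
t: 7.05
tool_pos: [0.4759, 0.4008, 0.108]
orientation: [-0.043, 0.999, -0.0, 0.0]
force: [-0.4, 0.3, -1.4]
finger_gap: 0.0129
t: 7.35
tool_pos: [0.4759, 0.4008, 0.1048]
orientation: [-0.043, 0.999, -0.0, 0.0]
force: [0.3, -0.5, -1.0]
finger_gap: 0.0129
t 7.35 pos [0.4759 0.4008 0.1048] yaw 94.91 F [ 0.3 -0.5 -1. ] gap 0.0129
shift mm [-0.1 -0.2 -1.2] turn [-0.03  0.02 -0.09]
```

```bash
python3 -m pendant '[[0,0,0.002,0,0,0,255],[0,0,0.002,0,0,0,255],[0,0,0.002,0,0,0,255],[0,0,0.001,0,0,0,255]]'
python3 -m pendant '[[0,0,0.002,0,0,0,255],[0,0,0.001,0,0,0,255],[0,0,0.001,0,0,0,255],[0,0,0,0,0,0,255]]'
python3 -c "
from h import *
delta([.476,.4006,.088],95)"
```

```text
t: 7.75
tool_pos: [0.4763, 0.4011, 0.0981]
orientation: [-0.043, 0.999, 0.0, 0.001]
force: [0.4, -0.6, 3.0]
finger_gap: 0.0131
t: 8.15
tool_pos: [0.4763, 0.4011, 0.0955]
orientation: [-0.043, 0.999, 0.0, 0.001]
force: [-1.0, -0.3, 4.2]
finger_gap: 0.0134
t 8.15 pos [0.4763 0.4011 0.0955] yaw 94.9 F [-1.  -0.3  4.2] gap 0.0134
shift mm [ 0.4 -0.5  7.5] turn [ 0.05  0.13 -0.1 ]
```

```bash
python3 -m pendant '[[0,0,0.002,0,0,0,255],[0,0,0.002,0,0,0,255],[0,0,0.002,0,0,0,255],[0,0,0.001,0,0,0,255],[0,0,0,0,0,0,255]]'
python3 -m pendant '[[0,0,0.001,0,0,0,255],[0,0,0,0,0,0,255]]'
python3 -c "
from h import *
delta([.476,.4006,.088],95);print(sense()['wrist_torque'],sense()['joints'])"
```

```text
t: 8.65
tool_pos: [0.4763, 0.4011, 0.0901]
orientation: [-0.043, 0.999, 0.001, 0.002]
force: [-1.3, -2.0, 6.3]
finger_gap: 0.0131
t: 8.85
tool_pos: [0.4763, 0.4011, 0.09]
orientation: [-0.043, 0.999, 0.001, 0.002]
force: [-1.3, -2.2, 6.2]
finger_gap: 0.0129
t 8.85 pos [0.4763 0.4011 0.09  ] yaw 94.91 F [-1.3 -2.2  6.2] gap 0.0129
shift mm [ 0.3 -0.5  2. ] turn [ 0.11  0.22 -0.09]
[-0.40155317  0.48238975 -0.03406638] [ 7.00232537e-01  5.22083735e-01 -1.58112138e-01  8.86457420e-01
 -6.63508582e-04  6.14582402e-01]
```

```bash
python3 -m pendant '[[0,0,0.002,0,0,0,255],[0,0,0.002,0,0,0,255],[0,0,0,0,0,0,255]]'
python3 -c "
from h import *
delta([.476,.4006,.0875],95);print(sense()['wrist_torque'])"
```

```text
t: 9.15
tool_pos: [0.4763, 0.4011, 0.0878]
orientation: [-0.043, 0.999, 0.001, 0.002]
force: [-2.5, -1.4, 7.8]
finger_gap: 0.013
t 9.15 pos [0.4763 0.4011 0.0878] yaw 94.9 F [-2.5 -1.4  7.8] gap 0.013
shift mm [ 0.4 -0.5  0.3] turn [ 0.14  0.27 -0.1 ]
[-0.47922064  0.57294     0.01198865]
```

```bash
python3 -m pendant '[[0,0,0.001,0,0,-5,255],[0,0,0.0005,0,0,-7,255],[0,0,0.0005,0,0,-7,255]]'
python3 -c "
from h import *
delta([.476,.4006,.0875],185);print(sense()['wrist_torque'])"
```

```text
t: 9.45
tool_pos: [0.4775, 0.4022, 0.0883]
orientation: [-0.213, 0.977, 0.002, 0.004]
force: [-2.3, -0.9, 8.5]
finger_gap: 0.0131
t 9.45 pos [0.4775 0.4022 0.0883] yaw 114.58 F [-2.3 -0.9  8.5] gap 0.0131
shift mm [ 2.  -0.8  0.8] turn [ -0.23   0.55 -70.42]
[-0.34773093  0.33237952  0.01517589]
```

```bash
python3 -m pendant '[[0.0015,-0.0005,0.001,0,0.3,-8,255],[0,0,0.0007,0,0,-8,255],[0,0,0.0007,0,0,-8,255]]'
python3 -c "
from h import *
delta([.476,.4006,.0875],185);print(sense()['wrist_torque'])"
```

```text
t: 9.75
tool_pos: [0.4786, 0.4023, 0.0885]
orientation: [-0.419, 0.908, 0.001, 0.005]
force: [-1.4, -2.2, 7.3]
finger_gap: 0.0132
t 9.75 pos [0.4786 0.4023 0.0885] yaw 139.56 F [-1.4 -2.2  7.3] gap 0.0132
shift mm [3.  0.9 1. ] turn [ -0.37   0.51 -45.43]
[-0.53700025  0.29594515 -0.03343723]
```

```bash
python3 -m pendant '[[0.003,0.0009,0.001,-0.2,0.3,-8,255],[0.0005,0.0005,0.0005,0,0,-8,255],[0.0005,0.0005,0.0005,0,0,-8,255]]'
python3 -c "
from h import *
delta([.476,.4006,.0875],185);print(sense()['wrist_torque'])"
```

```text
t: 10.05
tool_pos: [0.4785, 0.4021, 0.0894]
orientation: [-0.606, 0.796, 0.0, 0.007]
force: [-1.1, -2.1, 6.2]
finger_gap: 0.0132
t 10.05 pos [0.4785 0.4021 0.0894] yaw 164.55 F [-1.1 -2.1  6.2] gap 0.0132
shift mm [2.1 2.  1.9] turn [ -0.59   0.56 -20.45]
[-0.48265342  0.18958004  0.00899298]
```

```bash
python3 -m pendant '[[0.002,0.002,0.0025,-0.4,0.4,-4,255],[0.0005,0.0005,0.001,0,0,-6,255],[0.0005,0.0005,0.001,0,0,-6,255],[0,0,0.0005,0,0,-4,255]]'
python3 -c "
from h import *
delta([.476,.4006,.0875],185);print(sense()['wrist_torque'])"
```

```text
t: 10.45
tool_pos: [0.4792, 0.4022, 0.0884]
orientation: [0.74, -0.673, 0.002, -0.008]
force: [-1.7, -1.5, 5.9]
finger_gap: 0.013
t 10.45 pos [0.4792 0.4022 0.0884] yaw -174.56 F [-1.7 -1.5  5.9] gap 0.013
shift mm [1.3 3.3 0.9] turn [-0.76  0.45  0.45]
[-0.4659866   0.48051709  0.02939784]
```

```bash
python3 -m pendant '[[0.001,0.0035,0.001,-0.7,0.4,0.4,255],[0,0,0.0005,0,0,0,255],[0,0,0,0,0,0,255]]'
python3 -c "
from h import *
delta([.476,.4006,.0875],185);print(sense()['wrist_torque'])"
```

```text
t: 10.75
tool_pos: [0.4792, 0.4023, 0.0896]
orientation: [0.738, -0.675, 0.002, -0.004]
force: [-1.8, -1.4, 6.4]
finger_gap: 0.0131
t 10.75 pos [0.4792 0.4023 0.0896] yaw -174.93 F [-1.8 -1.4  6.4] gap 0.0131
shift mm [1.4 3.4 2.1] turn [-0.5   0.21  0.07]
[-0.4661618   0.57391279 -0.03467761]
```

```bash
python3 -m pendant '[[0.001,0.003,0.002,-0.3,0.2,0,255],[0.001,0.003,0.001,0,0,0,255],[0.001,0.003,0.001,0,0,0,255]]'
python3 -c "
from h import *
delta([.476,.4006,.0875],185);print(sense()['wrist_torque'])"
```

```text
t: 11.05
tool_pos: [0.4782, 0.4021, 0.0897]
orientation: [0.737, -0.676, 0.005, -0.01]
force: [1.5, -0.6, 7.1]
finger_gap: 0.0135
t 11.05 pos [0.4782 0.4021 0.0897] yaw -175.01 F [ 1.5 -0.6  7.1] gap 0.0135
shift mm [1.3 2.3 2.1] turn [-1.17  0.34 -0.01]
[-0.16166627 -0.45202271  0.02558969]
```

```bash
python3 -m pendant '[[0.0005,0.001,-0.001,-0.6,0.2,0,255],[0,0.001,-0.001,-0.4,0,0,255],[0,0,-0.0005,0,0,0,255]]'
python3 -c "
from h import *
delta([.476,.4006,.0954],185);print(sense()['wrist_torque'])"
```

```text
t: 11.35
tool_pos: [0.4788, 0.4022, 0.0939]
orientation: [0.737, -0.676, 0.002, -0.005]
force: [-1.4, -1.0, 2.9]
finger_gap: 0.0134
t 11.35 pos [0.4788 0.4022 0.0939] yaw -175.05 F [-1.4 -1.   2.9] gap 0.0134
shift mm [ 1.3  2.9 -1.5] turn [-0.51  0.22 -0.05]
[-0.28680755  0.3697505  -0.00264319]
```

```bash
python3 -m pendant '[[0,0,-0.001,0,0,0,255],[0,0,-0.0005,0,0,0,255]]'
python3 - <<'E'
from h import *
delta([.476,.4006,.0954],185);print(sense()['wrist_torque'])
cv2.imwrite("pics/w4.png",read_camera("wrist"));cv2.imwrite("pics/s4.png",read_camera("scene"))
s=cv2.resize(cv2.imread("pics/s4.png")[190:280,140:240],None,fx=4,fy=4,interpolation=cv2.INTER_CUBIC)
w=cv2.resize(cv2.imread("pics/w4.png")[130:340,200:380],None,fx=360/210,fy=360/210,interpolation=cv2.INTER_CUBIC)
cv2.imwrite("pics/c4.png",cv2.convertScaleAbs(np.hstack([s,w]),alpha=1.4))
E
```

```text
t: 11.55
tool_pos: [0.4787, 0.4022, 0.0951]
orientation: [0.737, -0.676, 0.001, -0.005]
force: [0.1, -0.8, 3.2]
finger_gap: 0.0132
t 11.55 pos [0.4787 0.4022 0.0951] yaw -175.05 F [ 0.1 -0.8  3.2] gap 0.0132
shift mm [ 1.4  2.9 -0.3] turn [-0.5   0.23 -0.05]
[-0.22761095  0.13490957  0.00841269]
```

View pics/c4.png

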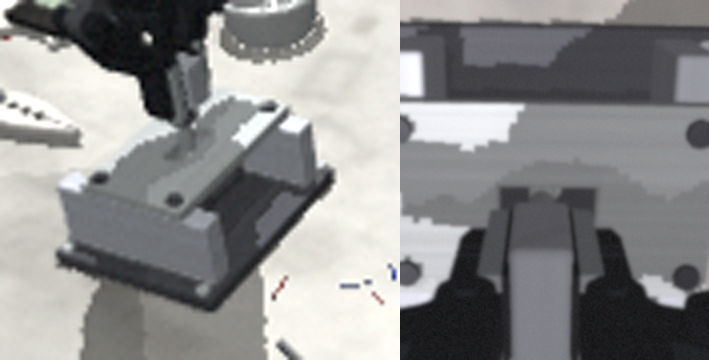

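```bash
python3 -m pendant '[[0,0,-0.001,-0.3,0.2,0,255],[0,0,-0.001,-0.2,0,0,255]]'
python3 -c "
from h import *
delta([.476,.4006,.0954],185);print(sense()['wrist_torque'])"
```

```text
t: 11.85
tool_pos: [0.479, 0.4023, 0.0954]
orientation: [0.737, -0.676, -0.0, 0.0]
force: [2.3, -0.1, -6.1]
finger_gap: 0.0133
t 11.85 pos [0.479  0.4023 0.0954] yaw -175.04 F [ 2.3 -0.1 -6.1] gap 0.0133
shift mm [ 1.4  3.1 -0. ] turn [ 0.02 -0.02 -0.04]
[ 0.19026142 -0.56754929  0.0440451 ]
```

```bash
python3 -m pendant '[[0,0,0.0005,0,0,0,255],[0,0,0,0,0,0,200],[0,0,0,0,0,0,150],[0,0,0,0,0,0,80],[0,0,0,0,0,0,0],[0,0,0,0,0,0,0],[0,0,-0.02,0,0,0,0],[0,0,-0.03,0,0,0,0]]' 20
python3 -m pendant '[[0,0,-0.04,0,0,0,0],[-0.03,0,-0.04,0,0,0,0],[-0.04,0,-0.02,0,0,0,0],[-0.04,0,0,0,0,0,0],[0,0,0,0,0,0,0],[0,0,0,0,0,0,0]]'
python3 - <<'E'
from h import *
delta([.476,.4006,.0954],185)
t=read_camera("top");s=read_camera("scene");w=read_camera("wrist")
for n,i in zip("tsw",(t,s,w)): cv2.imwrite(f"pics/{n}5.png",i)
f=lambda i,u,v,a,h:cv2.resize(i[v:v+h,u:u+a],(390,390),interpolation=cv2.INTER_CUBIC)
cv2.imwrite("pics/c5.png",np.hstack([f(t,175,225,75,75),f(s,140,180,90,90)]))
E
```

```text
t: 12.65
tool_pos: [0.4753, 0.4001, 0.1407]
orientation: [0.737, -0.676, -0.002, 0.006]
force: [-0.2, -0.1, -0.2]
finger_gap: 0.0856
t: 13.25
tool_pos: [0.4672, 0.5138, 0.2488]
orientation: [0.736, -0.677, -0.002, 0.003]
force: [-0.2, -0.4, 0.1]
finger_gap: 0.0853
t 13.25 pos [0.4672 0.5138 0.2488] yaw -175.15 F [-0.2 -0.4  0.1] gap 0.0853
shift mm [113.4  -0.2 153.5] turn [ 0.39 -0.06 -0.15]
```

View pics/c5.png

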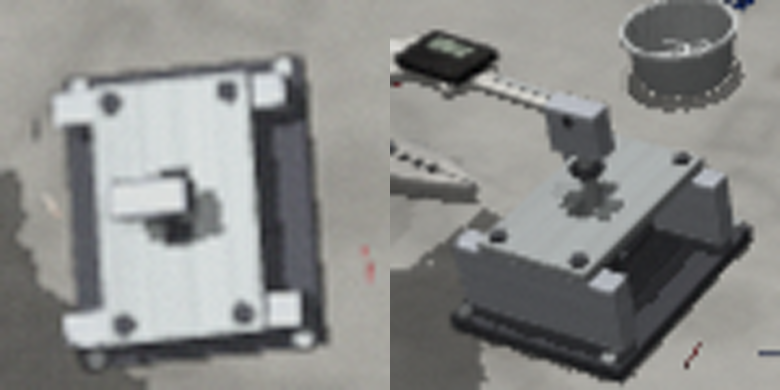

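```bash
python3 - <<'E'
from h import *
T=cam("top");S=cam("scene")
px=[(175+a/5.2-.4,225+b/5.2-.4) for a,b in((108,183),(184,175),(190,210),(112,222))]
for z in(.102,.112,.122): quad(T,px,z)
print("slot/plate now"); quad(T,[(175+a/5.2-.4,225+b/5.2-.4) for a,b in((92,85),(250,66),(270,328),(110,347))],.056)
# scene: predicted head corners in crop pixels, if upright & locked at (x,y)
for x,y in((.4785,.4022),(.476,.401)):
  a=np.radians(95);ux=np.array([np.cos(a),np.sin(a),0]);uy=np.array([-np.sin(a),np.cos(a),0])
  P=[np.array([x,y,z])+i*.015*ux+j*.007*uy for z in(.112,.084) for i in(-1,1) for j in(-1,1)]
  print(((proj(S,P)-[140,180])*4.333+[390,0]).round().tolist()); print(((proj(T,P[:4])-[175,225])*5.2).round().tolist())
E
```

```text
centre [0.4802 0.4042] sides [29.4, 13.7, 30.2, 15.0] ang [-85.5, -170.0, 97.2, 6.5]
centre [0.4798 0.4023] sides [29.0, 13.5, 29.9, 14.9] ang [-85.5, -170.0, 97.2, 6.5]
centre [0.4793 0.4004] sides [28.7, 13.3, 29.5, 14.7] ang [-85.5, -170.0, 97.2, 6.5]
slot/plate now
centre [0.4788 0.3999] sides [65.2, 106.3, 64.6, 106.0] ang [-84.6, -175.7, 95.2, 4.6]
[[608.0, 102.0], [591.0, 117.0], [557.0, 89.0], [539.0, 104.0], [616.0, 149.0], [600.0, 164.0], [566.0, 136.0], [550.0, 151.0]]
[[185.0, 176.0], [188.0, 213.0], [106.0, 185.0], [109.0, 222.0]]
[[606.0, 105.0], [590.0, 120.0], [555.0, 93.0], [538.0, 107.0], [615.0, 152.0], [599.0, 167.0], [565.0, 139.0], [548.0, 154.0]]
[[188.0, 182.0], [191.0, 219.0], [109.0, 191.0], [112.0, 228.0]]
```

```bash
python3 -c "
from cell import close_job
print(close_job())"
```

```text
the job is handed in; nothing more can be done
None
```

The stop post is locked in the fixture and the job is handed in at about 13.4 s of the 67 s allowed.

**What I did:** I gripped the grey post in its stand, not the purple or red look-alikes. I found the slot with the top and wrist cameras and lowered the crossbar through it on the first try. Then I pressed the plunger to a foot height of about 34 mm, turned the post 90° counter-clockwise, let the spring lift it, released it and backed away.

**Last checks:**
- **Lock:** before release, lifting stopped dead at a foot height of about 42 mm with about 6 N of pull, so the crossbar was in the groove.
- **Pose:** after release, the post's head in the top and scene pictures matched an upright post locked across the slot, to about 1 pixel. The head's angle measured about 95°, as it should.
- **Forces:** readings between moves stayed below about 10 N.
- **Bystanders:** I never went near the die, the bottle or the tape roll, but I did not measure them again at the end.

**What failed or disagreed:**
- **First grasp:** it was about 10 mm off because the arm did not reach its commanded pose, so I reopened the gripper and gripped again.
- **Slot position:** the two cameras differed by about 2.5 mm along the slot.
- **Drift during the turn:** the post moved about 3 mm along the slot, and my attempts to push it back had almost no effect. It still entered the groove.

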